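# Close and latch the equipment box

### The job

Close the sprung lid of the grey equipment box: press it down gently onto its seal and, while holding it down, turn the black wing knob a quarter turn clockwise until its hidden tongue has swung behind the frame edge, then let go so that the latch alone keeps the lid shut. Do not crush the seal or force the tongue against the edge, and leave the other things on the desk where they are.

Things in the scene. Friction and masses are not known exactly. Their poses are not given: they have to be found in the camera images.
- box: fixed grey steel box lying on its back on the desk, 200 (its x) x 176 (its y) mm, walls 70 mm high, immovable; origin at the centre of its underside, z up, its x points from the front (latch side) to the hinge side. Its frame edge and seal bear at most 22 N; a push of 12 to 18 N at the knob is right.
- hinge (a point): middle of the lid's hinge line, fixed to the box at 100 mm along its x and 84 mm up; axes as the box; the hinge line runs along y
- edge_nominal (a point): fixed box point, 84 mm up, 30 mm in front of the knob's axis: NOMINAL middle of the top inner rim of the horizontal steel frame edge (5 mm thick, hidden under the lid's front). On it stands a rubber seal bead, 3 mm high. The true edge with its bead is up to 8 mm higher or lower than this, different each time and in no reading: it must be felt.
- lid (a joint): angle of the grey lid (213 x 188 x 4 mm, 0.22 kg), rad: 0 level, growing as its front rises. Sprung ajar near 0.18. Pushed at the knob: 3 to 6 N near level, then up to 7 N more per mm of seal squeeze; it meets the seal between -0.03 and 0.062, 3 mm later stands hard (too much). The blunt tongue passes only with the seal squeezed 0.8 mm (push above about 11 N). Latched it reads under 0.06.
- wing_knob (a joint): knob angle, rad, growing clockwise seen from above. 0 to 0.3 at the start: tongue along the box front (to box -y), free. The 42 mm tongue meets the frame edge at about 0.6; at 1.5 it is at its stop, pointing to the front (box -x) behind the edge; latched from 1.2. Turns stiffly (0.06 N m, more under load), stays where left.
- wing (a point): point on the black wing knob's axis, 24 mm over the flange's foot (lid top), 15 mm below the wing's top, 145 mm from the hinge line and 28 mm above the lid's plane through it. Wing 48 mm long along point y, 12 mm thick along x (grip across x), on a flange 48 mm across, its top 18 mm below. z is the knob axis (lid normal); tongue and white mark point to -y. Turns with knob and lid.
- mug: white mug, 92 x 127 x 95 mm, a bystander; origin at the centre of its underside
- stapler: red and black stapler, 148 x 37 x 40 mm, a bystander; origin at the centre of its underside
- tape_dispenser: black tape dispenser, 148 x 53 x 70 mm, a bystander; origin at the centre of its underside
- sticky_pad: yellow pad of sticky notes, 76 x 76 x 18 mm, a bystander; origin at the centre of its underside
- calculator: grey desk calculator, 125 x 76 x 14 mm, a bystander; origin at the centre of its underside
- eraser: blue and white eraser, 48 x 23 x 13 mm, a bystander; origin at the centre of its underside

How it is judged:
On the way, in this order (a step that is already met when the one before it is completed fails the run):
1. the lid is pressed down to its seal with the tongue still free (value of joint lid below 0.07 rad and value of joint wing_knob below 0.55 rad), for 0.1 s.
2. the knob is turned with the lid down, the tongue behind the frame edge (value of joint lid below 0.07 rad and value of joint wing_knob above 1.2 rad), for 0.2 s.
At the end, for the whole second after the job is handed in: the released lid stays down by the latch alone (lid angle under 0.07 rad, at rest) with the wing knob turned past 1.2 rad (all of step 2 and velocity of joint lid between -0.03 and 0.03 rad/s); the robot touches nothing.
It fails at once if the box's frame edge and seal are loaded with more than 22 N (seal crushed, tongue forced against the edge, box struck) (contact force between box and anything else above 22 N).
It fails at once if a bystander is moved by more than 20 mm (distance of any of mug, stapler, tape_dispenser, sticky_pad, calculator, eraser from where it was at the start of the episode above 0.02 m).
It also fails if it takes over 54 s, if anything falls off the work surface, if the arm or the gripper's body presses on something with over 40 N, if the wrist force passes 120 N, or if a joint passes its speed limit or range.

### The arm

A 6-joint arm with a two-finger parallel gripper is mounted at the origin on a cart in front of the work surface, level with it; the furniture and walls round the work are solid. World frame = base frame: x ahead of the robot, y to its left, z up, the work surface at z = 0. Lengths are in m, angles in rad, forces in N, time in s.
With the tool pointing down it reaches from about 0.4 to 0.825 m from the base axis. Payload 7 kg.
Tool frame: the origin (TCP) lies on the centre line of the jaws, within the pads' length; the fingertips stand 11 mm ahead of it and the grasp point (between the pads) lies 8 mm behind it (arm.nose_length is the distance from the TCP to the fingertips, in m); z points along the fingers, y is the line along which they close (so a half turn about z gives the same grasp; the last joint's range is limited). The gripper opens to 88 mm and grips with 3 to 60 N. Pads are 19 mm wide; open, the fingers measure 130 mm over their backs; the gripper's body (78 mm by 193 mm) begins 47 mm behind the grasp point.
Start: joints at [1.587, 0.359, 0.012, 0, -1.224, -0.288], TCP at [0.181, 0.65, 0.238] pointing down, gripper open.
Joint ranges: [-3.07, 3.07], [-1.43, 2.12], [-1.02, 1.25], [-3.03, 1.67], [-3.05, -0], [-3.03, 3.03]. Speed limits (rad/s): [2.39, 2.39, 3.01, 3.14, 3.14, 3.14].

### API

Orientations are given as a unit quaternion [w, x, y, z].
In Python, from station import arm, eyes gives the robot as it stands.
- The arm moves only by the tool carry_out, never from a script. Its argument "steps" is a list of rows, each an object of numbers: "dx", "dy", "dz": the shift along the world's x, y, z in cm; "turn": the turn about the world's z in rad; "fingers": the closure, from 0 (fully open) to 1 (shut). A call has 1 to 12 rows; each row is the pose to reach, as a shift and turn from the pose commanded when the call began; what a row does not reach only later rows make up. A row lasts 1/8 s, in which the tool goes at most 62.5 mm and 10.7 degrees, less where a joint would pass 70% of its speed; a pose out of reach is approached as far as the arm can. A call with a gripper value outside its range is refused whole. The fingers move at their own pace and stop on an object; the grip force is fixed at half the most. Time passes only in rows, so rows that repeat a pose let the fingers close. It gives the time, the measured TCP pose, the force, the opening and the grip force at its end, in the units of the state.
- arm.sense(): the state, without advancing time (a new reading comes with each control period).
- eyes.capture(name): name is "side" or "top" or "wrist"; returns the picture (384x512x3 uint8, blue, green, red); there is no depth.
- eyes.calibration(name): a dict with "K" (3x3 intrinsics, pixels), "extrinsics" (4x4, takes a point from camera to world coordinates). Camera axes: x right, y down, z forward; pixel columns grow to the right and rows downward; lengths in m; the calibration is good to about 2 mm. A picture is of the moment at which its call begins: read the wrist's pose just before it. calibration takes no time and is no camera call; for the wrist camera it gives the pose at the moment of the call.
- arm.sign_off(): hands the job in; it is judged then, once.
The state is a dict: "time_s": time; "joint_positions": joint angles; "dq": joint speeds; "effort": joint torques, N m; "tool_pos": TCP position; "tool_rot": TCP orientation; "contact_force": force on the tool from outside, world axes, zero at the start; "moment": the same for the moment, N m; "gripper_width": finger opening in m; "finger_force": force on a finger pad.
Only numpy, scipy, OpenCV 4.12 (cv2) and the standard library are available. Lean on these libraries where they do the work, as an engineer would, in place of code of your own. Each camera call takes 0.05 s, during which the arm holds its last target. There are 200 camera calls.

## Working session

There is one attempt and no reset: what is moved stays moved. The work goes in short steps, Python scripts to look and compute and a tool call to move; the robot and the scene stay as the last step left them, time stands still between calls to the robot, and variables do not carry over. Pictures are saved under pics/ and viewed, at most 10 in all, crops included, and the job is handed in when it is done.

Besides the shell and the picture viewer there is one more tool, called after "Request:" by a JSON object that holds its "api" and its "payload", one argument or row to a line. carry_out: Moves the arm, as the interface text tells. Its arguments: {"type":"object","properties":{"steps":{"type":"array","items":{"type":"object","properties":{"dx":{"type":"number"},"dy":{"type":"number"},"dz":{"type":"number"},"turn":{"type":"number"},"fingers":{"type":"number"}}}}},"required":["steps"]}

```bash
mkdir -p pics; python3 - <<'E'
from station import arm, eyes
import cv2, numpy as np
s=arm.sense();print({k:np.round(v,3) for k,v in s.items()})
for n in("top","side"):
    im=eyes.capture(n);cv2.imwrite(f"pics/{n}0.png",im)
    c=eyes.calibration(n);print(n,np.round(c["K"],1).tolist(),np.round(c["extrinsics"],4).tolist())
a=cv2.imread("pics/top0.png");b=cv2.imread("pics/side0.png")
E
```

```text
{'time_s': np.float64(0.0), 'joint_positions': array([ 1.587,  0.359,  0.011, -0.   , -1.224, -0.288]), 'dq': array([-0.   , -0.001,  0.001,  0.001, -0.   ,  0.001]), 'effort': array([-2.0000e-03, -5.8271e+01,  2.9306e+01,  6.9970e+00,  7.0000e-03,
       -0.0000e+00]), 'tool_pos': array([0.181, 0.65 , 0.237]), 'tool_rot': array([ 0.001,  0.991, -0.136, -0.   ]), 'contact_force': array([0.296, 0.215, 0.112]), 'moment': array([0.035, 0.04 , 0.006]), 'finger_force': np.float64(0.0), 'gripper_width': np.float64(0.088)}
top [[482.8, 0.0, 254.9], [0.0, 482.8, 187.4], [0.0, 0.0, 1.0]] [[0.0265, -0.9902, 0.1368, 0.3501], [-0.9996, -0.0268, -0.0006, -0.046], [0.0042, -0.1367, -0.9906, 1.4221], [0.0, 0.0, 0.0, 1.0]]
side [[374.4, 0.0, 252.5], [0.0, 374.4, 197.4], [0.0, 0.0, 1.0]] [[-0.9854, -0.0696, 0.1551, 0.3786], [-0.17, 0.3889, -0.9055, 0.8738], [0.0027, -0.9186, -0.3951, 0.5081], [0.0, 0.0, 0.0, 1.0]]
```

View pics/top0.png

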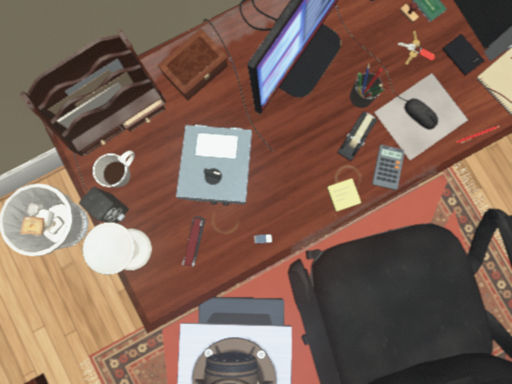

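View pics/side0.png

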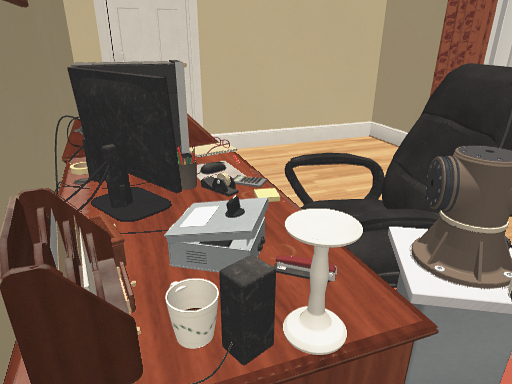

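The top view shows the box at about (214,163) and its knob at (213,176). The side view shows the knob at (234,206). A white pedestal (top view 108,248) and a black speaker stand between the arm and the box.

```bash
cat > h.py <<'E'
import cv2, numpy as np
from station import arm, eyes
def ray(n,uv,c=None):
    c=c or eyes.calibration(n);E=np.array(c["extrinsics"]);d=E[:3,:3]@np.linalg.solve(np.array(c["K"]),[*uv,1]);return E[:3,3],d/np.linalg.norm(d)
def plane(n,uv,z,c=None):
    o,d=ray(n,uv,c);return o+d*(z-o[2])/d[2]
def tri(a,b):
    (o,d),(p,e)=ray(*a),ray(*b);s=np.linalg.lstsq(np.c_[d,-e],p-o,rcond=None)[0];P,Q=o+d*s[0],p+e*s[1];return (P+Q)/2,np.linalg.norm(P-Q)
E
python3 - <<'E'
from h import *
t=cv2.imread("pics/top0.png");s=cv2.imread("pics/side0.png")
A=cv2.resize(t[110:220,165:265],None,fx=4,fy=4,interpolation=cv2.INTER_CUBIC)
B=cv2.resize(s[185:285,160:280],None,fx=3.4,fy=4.4,interpolation=cv2.INTER_CUBIC)
B=cv2.resize(s[190:280,160:270],None,fx=3.6,fy=4.4*110/110*400/396,interpolation=cv2.INTER_CUBIC)
B=cv2.resize(s[185:285,165:265],None,fx=4,fy=4.4,interpolation=cv2.INTER_CUBIC)
cv2.imwrite("pics/c0.png",np.hstack([A,B]))
g=cv2.inRange(cv2.cvtColor(t,cv2.COLOR_BGR2HSV),(80,15,90),(125,90,230));g[:,:165]=0;g[:,265:]=0;g[:110]=0;g[215:]=0
c=max(cv2.findContours(g,0,2)[0],key=cv2.contourArea);print(cv2.minAreaRect(c),cv2.boxPoints(cv2.minAreaRect(c)))
print("ped top",tri(("top",(108,248)),("side",(323,228))),"ped foot",plane("side",(315,330),0.0))
print("ped rims",plane("top",(82,248),.27),plane("top",(135,248),.27))
print("knob",tri(("top",(213,176)),("side",(234,206))))
print("speaker top",tri(("top",(103,205)),("side",(248,270))))
print("mug",plane("top",(112,168),.09))
E
```

```text
((213.9281005859375, 163.25506591796875), (68.07292938232422, 74.18811798095703), 5.440331935882568) [[176.52809 196.95508]
 [183.56181 123.10113]
 [251.32811 129.55505]
 [244.29439 203.409  ]]
ped top (array([0.3558465 , 0.31256837, 0.2170566 ]), np.float64(0.0005444875459168751)) ped foot [0.35447329 0.31199433 0.        ]
ped rims [0.35370836 0.35819697 0.27      ] [0.35702679 0.23306107 0.27      ]
knob (array([0.55935555, 0.06801274, 0.13009105]), np.float64(0.005135224042425181))
speaker top (array([0.47152435, 0.35437088, 0.14829948]), np.float64(0.006468825875316687))
mug [0.57817763 0.35431667 0.09      ]
```

View pics/c0.png

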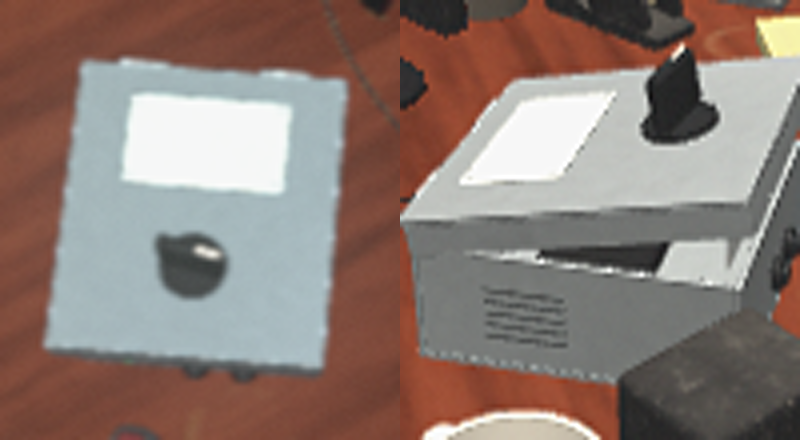

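The crop shows the wing top at about top (212,171.5) / side (232,198), and the flange at top (213,176) / side (235,213). The white mark is on the right (box -y), so the front faces the robot.

```bash
python3 - <<'E'
from h import *
W,e=tri(("top",(212,171.5)),("side",(232,198.2)));F,e2=tri(("top",(213,176.2)),("side",(235,212.7)))
print("wingtop",W.round(4),e,"flange",F.round(4),e2)
L,R=plane("top",(183.6,123.1),.086),plane("top",(251.3,129.6),.086)
d=L-R;print("hinge edge",L.round(3),R.round(3),np.linalg.norm(d)); yaw=np.arctan2(-d[0],d[1]);print("box yaw",yaw)
m=(L+R)/2
for th in(.14,.18,.22):
    r=-.145*np.cos(th)+.028*np.sin(th);print(th,m[:2]+(r-.003)*np.array([np.cos(yaw),np.sin(yaw)]),.084+.145*np.sin(th)+.028*np.cos(th))
a,b=plane("top",(204.5,170),.152),plane("top",(219.5,173),.152);print("wing dir (to mark)",np.arctan2(*(b-a)[[1,0]]),np.linalg.norm(b-a))
E
```

```text
wingtop [0.5659 0.069  0.151 ] 0.0007624161887463312 flange [0.5592 0.0691 0.1131] 0.000548819144462782
hinge edge [0.714 0.161 0.086] [ 0.7   -0.032  0.086] 0.19347304883279953
box yaw -0.07066927376943795
0.14 [0.56469261 0.07445938] 0.13195979951736814
0.18 [0.56671715 0.07431607] 0.1375069115448119
0.22 [0.56896134 0.07415721] 0.142968423927983
wing dir (to mark) -1.7433379438245882 0.04089172215124881
```

Request:
{"api": "carry_out", "payload": {
  "steps": [
    {"dz": 5},
    {"dz": 10},
    {"dz": 14},
    {"dz": 14,"turn": -0.18},
    {"dz": 14,"turn": -0.36},
    {"dz": 14,"turn": -0.54}
  ]
}}

```text
invalid input at $.steps[0]: expected keys dx, dy, dz, turn, fingers
```

Request:
{"api": "carry_out", "payload": {
  "steps": [
    {"dx": 0,"dy": 0,"dz": 5,"turn": 0,"fingers": 0},
    {"dx": 0,"dy": 0,"dz": 10,"turn": 0,"fingers": 0},
    {"dx": 2,"dy": -4,"dz": 14,"turn": -0.1,"fingers": 0},
    {"dx": 5,"dy": -8.5,"dz": 15,"turn": -0.25,"fingers": 0},
    {"dx": 8.5,"dy": -13.5,"dz": 15,"turn": -0.42,"fingers": 0},
    {"dx": 12,"dy": -18.5,"dz": 15,"turn": -0.59,"fingers": 0},
    {"dx": 15.5,"dy": -23.5,"dz": 15,"turn": -0.76,"fingers": 0},
    {"dx": 19,"dy": -28.5,"dz": 15,"turn": -0.93,"fingers": 0},
    {"dx": 22.5,"dy": -33.5,"dz": 15,"turn": -1.1,"fingers": 0},
    {"dx": 26,"dy": -38.5,"dz": 15,"turn": -1.27,"fingers": 0},
    {"dx": 29.5,"dy": -43.5,"dz": 15,"turn": -1.44,"fingers": 0},
    {"dx": 32.5,"dy": -48.5,"dz": 15,"turn": -1.47,"fingers": 0}
  ]
}}

```text
time_s: 1.6
tool_pos: [0.5069, 0.1633, 0.3873]
tool_rot: [-0.0, -0.643, 0.766, 0.0]
contact_force: [0.2, 0.2, 1.1]
gripper_width: 0.0877
finger_force: 0.0
```

Request:
{"api": "carry_out", "payload": {
  "steps": [
    {"dx": 2.8,"dy": -4.7,"dz": -2,"turn": 0,"fingers": 0.3},
    {"dx": 5.6,"dy": -9.4,"dz": -5,"turn": 0,"fingers": 0.55},
    {"dx": 5.6,"dy": -9.4,"dz": -10,"turn": 0,"fingers": 0.55},
    {"dx": 5.6,"dy": -9.4,"dz": -10.5,"turn": 0,"fingers": 0.55},
    {"dx": 5.6,"dy": -9.4,"dz": -10.5,"turn": 0,"fingers": 0.55}
  ]
}}

```text
time_s: 2.22
tool_pos: [0.5626, 0.0715, 0.2838]
tool_rot: [0.0, -0.644, 0.765, -0.0]
contact_force: [-0.4, 0.0, 0.9]
gripper_width: 0.0437
finger_force: 0.0
```

```bash
python3 - <<'E'
from h import *
s=arm.sense();c=eyes.calibration("wrist");im=eyes.capture("wrist");cv2.imwrite("pics/w1.png",im)
import pickle;pickle.dump(c,open("w1.pkl","wb"))
print(s["tool_pos"],s["gripper_width"],np.round(c["extrinsics"],3).tolist(),np.round(c["K"],1).tolist())
E
```

```text
[0.56262702 0.07154315 0.28378085] 0.04371428950568542 [[-0.986, 0.162, 0.05, 0.549], [0.17, 0.945, 0.28, -0.005], [-0.002, 0.284, -0.959, 0.43], [0.0, 0.0, 0.0, 1.0]] [[278.2, 0.0, 256.6], [0.0, 278.2, 190.9], [0.0, 0.0, 1.0]]
```

View pics/w1.png

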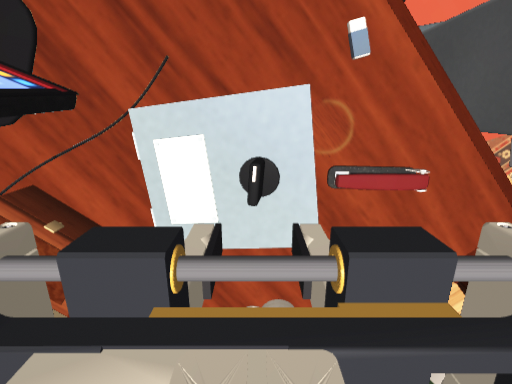

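The wrist view shows the knob flange circle at about (259,176), with the wing running from (260,160) to (253,205). I'll enlarge it.

```bash
python3 - <<'E'
from h import *
im=cv2.imread("pics/w1.png");g=cv2.convertScaleAbs(im[145:220,220:300],alpha=2.5,beta=20)
cv2.imwrite("pics/w1c.png",cv2.resize(g,None,fx=8,fy=8,interpolation=cv2.INTER_CUBIC))
E
```

```text
(no output)
```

View pics/w1c.png

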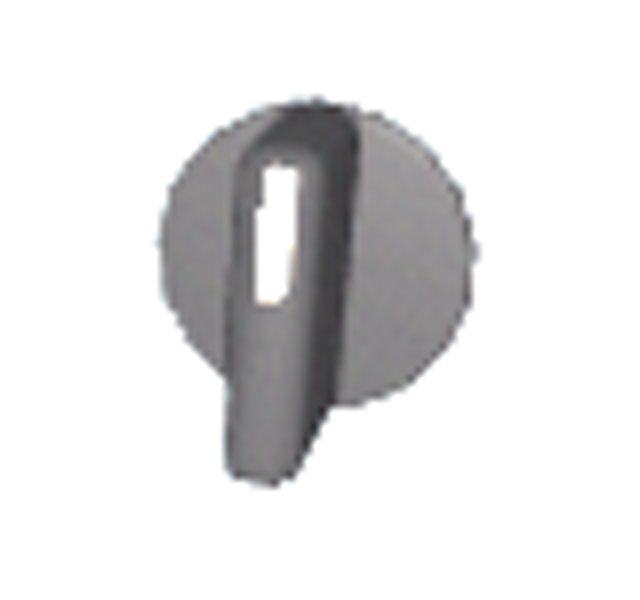

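The crop shows the wing top from (255.4,163) to (252.8,205) and the flange centre at (259.8,176.6).

```bash
python3 - <<'E'
from h import *
import pickle;c=pickle.load(open("w1.pkl","rb"))
P=lambda x,y,z:plane("wrist",(220+x/8,145+y/8),z,c)
print("wing centre top",P(272,312,.151),"flange",P(318,253,.1185))
a,b=P(262,480,.151),P(283,145,.151);print(np.arctan2(*(b-a)[[1,0]]),np.linalg.norm(b-a))
p,q=plane("wrist",(131,108),.088,c),plane("wrist",(154,225),.088,c)
print("hinge edge pts",p,q,"yaw",np.arctan2(-(q-p)[0],(q-p)[1]))
E
```

```text
wing centre top [0.56520002 0.06899631 0.151     ] flange [0.55901462 0.07002521 0.1185    ]
-1.8041766257623493 0.04516489802620699
hinge edge pts [ 0.69581862 -0.03036112  0.088     ] [0.70980184 0.11878399 0.088     ] yaw -0.09348250116290026
```

Request:
{"api": "carry_out", "payload": {
  "steps": [
    {"dx": -0.2,"dy": -0.2,"dz": -4,"turn": -0.045,"fingers": 0.66},
    {"dx": -0.2,"dy": -0.2,"dz": -8,"turn": -0.045,"fingers": 0.66},
    {"dx": -0.2,"dy": -0.2,"dz": -12,"turn": -0.045,"fingers": 0.66},
    {"dx": -0.2,"dy": -0.2,"dz": -13.8,"turn": -0.045,"fingers": 0.66},
    {"dx": -0.2,"dy": -0.2,"dz": -13.8,"turn": -0.045,"fingers": 0.66},
    {"dx": -0.2,"dy": -0.2,"dz": -13.8,"turn": -0.045,"fingers": 0.66}
  ]
}}

```text
time_s: 3.02
tool_pos: [0.5615, 0.0702, 0.1467]
tool_rot: [0.002, -0.627, 0.779, -0.001]
contact_force: [0.1, 0.7, -0.9]
gripper_width: 0.0296
finger_force: 0.0
```

```bash
python3 - <<'E'
from h import *
print(eyes.capture("wrist")[150:380].shape)
cv2.imwrite("pics/w2.png",eyes.capture("wrist"));s=arm.sense();print(s["tool_pos"],s["gripper_width"],s["contact_force"])
E
```

```text
(230, 512, 3)
[0.56127078 0.06986739 0.14645161] 0.030082834169499268 [-0.15015964  0.19421009 -0.58937485]
```

View pics/w2.png

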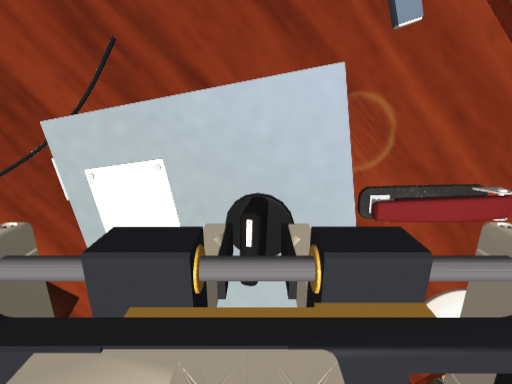

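The wing at (255,240) stands between the fingers, which are at about (215,265) and (302,265). I'll press down now.

Request:
{"api": "carry_out", "payload": {
  "steps": [
    {"dx": -0.05,"dy": 0,"dz": -0.4,"turn": 0,"fingers": 0.66},
    {"dx": -0.1,"dy": 0,"dz": -0.8,"turn": 0,"fingers": 0.66},
    {"dx": -0.15,"dy": 0,"dz": -1.1,"turn": 0,"fingers": 0.66},
    {"dx": -0.2,"dy": 0,"dz": -1.4,"turn": 0,"fingers": 0.66},
    {"dx": -0.25,"dy": 0,"dz": -1.6,"turn": 0,"fingers": 0.66},
    {"dx": -0.3,"dy": 0,"dz": -1.8,"turn": 0,"fingers": 0.66},
    {"dx": -0.3,"dy": 0,"dz": -1.8,"turn": 0,"fingers": 0.66}
  ]
}}

```text
time_s: 4.0
tool_pos: [0.5572, 0.0692, 0.1264]
tool_rot: [-0.0, -0.627, 0.779, -0.0]
contact_force: [0.2, -0.6, 0.1]
gripper_width: 0.0299
finger_force: 0.0
```

Request:
{"api": "carry_out", "payload": {
  "steps": [
    {"dx": -0.05,"dy": 0,"dz": -0.15,"turn": 0,"fingers": 0.66},
    {"dx": -0.1,"dy": 0,"dz": -0.3,"turn": 0,"fingers": 0.66},
    {"dx": -0.1,"dy": 0,"dz": -0.45,"turn": 0,"fingers": 0.66},
    {"dx": -0.1,"dy": 0,"dz": -0.6,"turn": 0,"fingers": 0.66},
    {"dx": -0.1,"dy": 0,"dz": -0.6,"turn": 0,"fingers": 0.66}
  ]
}}

```text
time_s: 4.62
tool_pos: [0.5562, 0.0692, 0.1204]
tool_rot: [-0.0, -0.627, 0.779, 0.0]
contact_force: [0.3, 0.6, 0.8]
gripper_width: 0.0299
finger_force: 0.4
```

Request:
{"api": "carry_out", "payload": {
  "steps": [
    {"dx": 0,"dy": 0,"dz": -0.15,"turn": 0,"fingers": 0.66},
    {"dx": 0,"dy": 0,"dz": -0.3,"turn": 0,"fingers": 0.66},
    {"dx": 0,"dy": 0,"dz": -0.4,"turn": 0,"fingers": 0.66},
    {"dx": 0,"dy": 0,"dz": -0.4,"turn": 0,"fingers": 0.66}
  ]
}}

```text
time_s: 5.12
tool_pos: [0.5561, 0.0691, 0.1164]
tool_rot: [-0.0, -0.627, 0.779, 0.0]
contact_force: [-0.8, 0.1, 1.5]
gripper_width: 0.03
finger_force: 0.6
```

```bash
python3 - <<'E'
from h import *
s=arm.sense();print(s["tool_pos"],s["contact_force"],s["moment"])
w=eyes.capture("wrist");cv2.imwrite("pics/w3.png",np.hstack([w[180:330,180:340],eyes.capture("side")[165:315,160:320]]).repeat(2,0).repeat(2,1))
E
```

```text
[0.55605864 0.06914461 0.11640455] [-0.77725582  0.09723244  1.51988607] [0.13812403 0.23573492 0.01510865]
```

View pics/w3.png

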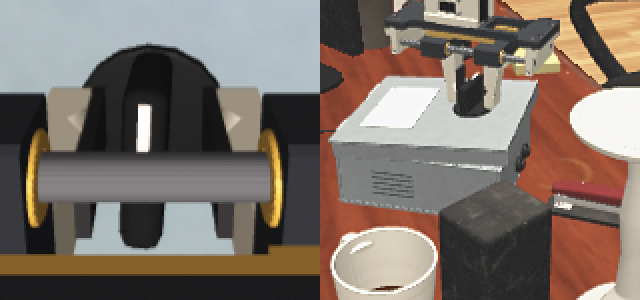

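The lid is nearly level under the fingertips. The wing is centred to within about 2 mm, slightly toward +x.

Request:
{"api": "carry_out", "payload": {
  "steps": [
    {"dx": 0.1,"dy": 0,"dz": -0.1,"turn": 0,"fingers": 0.66},
    {"dx": 0.15,"dy": 0,"dz": -0.2,"turn": 0,"fingers": 0.66},
    {"dx": 0.15,"dy": 0,"dz": -0.2,"turn": 0,"fingers": 0.66}
  ]
}}

```text
time_s: 5.6
tool_pos: [0.5576, 0.0691, 0.1144]
tool_rot: [-0.0, -0.627, 0.779, 0.0]
contact_force: [-1.3, -0.6, 1.4]
gripper_width: 0.03
finger_force: 1.0
```

Request:
{"api": "carry_out", "payload": {
  "steps": [
    {"dx": 0,"dy": 0,"dz": -0.1,"turn": 0,"fingers": 0.66},
    {"dx": 0,"dy": 0,"dz": -0.2,"turn": 0,"fingers": 0.66},
    {"dx": 0,"dy": 0,"dz": -0.2,"turn": 0,"fingers": 0.66}
  ]
}}

```text
time_s: 5.98
tool_pos: [0.5577, 0.0691, 0.1125]
tool_rot: [-0.0, -0.627, 0.779, -0.0]
contact_force: [-3.3, -0.8, 3.4]
gripper_width: 0.0297
finger_force: 1.6
```

Request:
{"api": "carry_out", "payload": {
  "steps": [
    {"dx": -0.05,"dy": 0,"dz": -0.1,"turn": 0,"fingers": 0.66},
    {"dx": -0.05,"dy": 0,"dz": -0.1,"turn": 0,"fingers": 0.66}
  ]
}}

```text
time_s: 6.22
tool_pos: [0.5576, 0.0692, 0.112]
tool_rot: [0.0, -0.627, 0.779, -0.0]
contact_force: [-3.2, -0.5, 5.9]
gripper_width: 0.0298
finger_force: 3.1
```

Request:
{"api": "carry_out", "payload": {
  "steps": [
    {"dx": 0,"dy": 0,"dz": -0.1,"turn": 0,"fingers": 0.66},
    {"dx": 0,"dy": 0,"dz": -0.1,"turn": 0,"fingers": 0.66}
  ]
}}

```text
time_s: 6.48
tool_pos: [0.5576, 0.0692, 0.1114]
tool_rot: [0.0, -0.627, 0.779, -0.0]
contact_force: [-4.3, -0.0, 10.0]
gripper_width: 0.0299
finger_force: 5.0
```

Request:
{"api": "carry_out", "payload": {
  "steps": [
    {"dx": 0,"dy": 0,"dz": 0,"turn": 0,"fingers": 0.75},
    {"dx": 0,"dy": 0,"dz": 0,"turn": 0,"fingers": 0.85},
    {"dx": 0,"dy": 0,"dz": 0,"turn": 0,"fingers": 0.95},
    {"dx": 0,"dy": 0,"dz": 0,"turn": 0,"fingers": 0.95},
    {"dx": 0,"dy": 0,"dz": 0,"turn": 0,"fingers": 0.95}
  ]
}}

```text
time_s: 7.1
tool_pos: [0.5571, 0.0692, 0.1112]
tool_rot: [-0.0, -0.627, 0.779, 0.0]
contact_force: [-4.4, 0.3, 9.7]
gripper_width: 0.012
finger_force: 30.4
```

Request:
{"api": "carry_out", "payload": {
  "steps": [
    {"dx": -0.05,"dy": 0,"dz": -0.1,"turn": 0,"fingers": 0.95},
    {"dx": -0.05,"dy": 0,"dz": -0.1,"turn": 0,"fingers": 0.95}
  ]
}}

```text
time_s: 7.35
tool_pos: [0.557, 0.0692, 0.1107]
tool_rot: [0.0, -0.627, 0.779, -0.0]
contact_force: [-4.2, 0.1, 12.7]
gripper_width: 0.0121
finger_force: 30.4
```

Request:
{"api": "carry_out", "payload": {
  "steps": [
    {"dx": -0.05,"dy": 0,"dz": -0.07,"turn": -0.06,"fingers": 0.95},
    {"dx": -0.05,"dy": 0,"dz": -0.07,"turn": -0.12,"fingers": 0.95},
    {"dx": -0.05,"dy": 0,"dz": -0.07,"turn": -0.2,"fingers": 0.95}
  ]
}}

```text
time_s: 7.72
tool_pos: [0.5565, 0.0693, 0.1103]
tool_rot: [0.0, -0.545, 0.838, -0.0]
contact_force: [-6.0, -0.0, 16.4]
gripper_width: 0.0121
finger_force: 31.0
```

Request:
{"api": "carry_out", "payload": {
  "steps": [
    {"dx": -0.07,"dy": 0,"dz": 0,"turn": -0.1,"fingers": 0.95},
    {"dx": -0.07,"dy": 0,"dz": 0,"turn": -0.2,"fingers": 0.95}
  ]
}}

```text
time_s: 7.98
tool_pos: [0.5561, 0.0695, 0.1104]
tool_rot: [0.001, -0.458, 0.889, -0.0]
contact_force: [-6.2, 1.1, 14.7]
gripper_width: 0.0124
finger_force: 31.2
```

```bash
python3 - <<'E'
from h import *
s=arm.sense();print(s["tool_pos"],s["contact_force"],s["moment"],s["gripper_width"])
E
```

```text
[0.556086   0.06946416 0.11037273] [-6.23595067  1.07595339 14.65543536] [0.74640042 2.71286289 0.08371987] 0.012442609219121758
```

Request:
{"api": "carry_out", "payload": {
  "steps": [
    {"dx": 0,"dy": 0,"dz": -0.01,"turn": -0.1,"fingers": 0.95},
    {"dx": 0,"dy": 0,"dz": -0.01,"turn": -0.2,"fingers": 0.95}
  ]
}}

```text
time_s: 8.22
tool_pos: [0.5558, 0.0697, 0.1103]
tool_rot: [0.001, -0.367, 0.93, 0.0]
contact_force: [-8.7, 3.5, 14.8]
gripper_width: 0.0123
finger_force: 31.6
```

```bash
python3 - <<'E'
from h import *
s=arm.sense();print(s["tool_pos"],s["contact_force"],s["moment"],s["gripper_width"])
E
```

```text
[0.55576649 0.06970134 0.11025853] [-8.69738805  3.48072617 14.76306601] [1.50393877 3.43462428 0.09528728] 0.012282197688471367
```

Request:
{"api": "carry_out", "payload": {
  "steps": [
    {"dx": -0.1,"dy": 0.04,"dz": 0,"turn": -0.05,"fingers": 0.95},
    {"dx": -0.12,"dy": 0.05,"dz": 0,"turn": -0.12,"fingers": 0.95}
  ]
}}

```text
time_s: 8.48
tool_pos: [0.5555, 0.07, 0.1104]
tool_rot: [0.001, -0.312, 0.95, -0.0]
contact_force: [-2.6, -0.2, 13.8]
gripper_width: 0.0121
finger_force: 31.4
```

```bash
python3 - <<'E'
from h import *
s=arm.sense();print(s["tool_pos"],s["contact_force"],s["moment"],s["gripper_width"])
E
```

```text
[0.55548249 0.07001959 0.11041644] [-2.57021372 -0.18831149 13.80205157] [0.19914555 1.72890614 0.06580871] 0.012094618799312958
```

Request:
{"api": "carry_out", "payload": {
  "steps": [
    {"dx": -0.03,"dy": 0.01,"dz": -0.02,"turn": -0.1,"fingers": 0.95},
    {"dx": -0.05,"dy": 0.02,"dz": -0.02,"turn": -0.2,"fingers": 0.95},
    {"dx": -0.07,"dy": 0.03,"dz": -0.02,"turn": -0.28,"fingers": 0.95}
  ]
}}

```text
time_s: 8.85
tool_pos: [0.5553, 0.0706, 0.1104]
tool_rot: [0.002, -0.175, 0.984, 0.0]
contact_force: [-2.7, 0.9, 14.3]
gripper_width: 0.0117
finger_force: 31.5
```

```bash
python3 - <<'E'
from h import *
s=arm.sense();print(s["tool_pos"],s["contact_force"],s["moment"],s["gripper_width"])
E
```

```text
[0.55533117 0.0706019  0.11043214] [-2.68729495  0.87175314 14.29593851] [0.49721752 1.21117471 0.14682737] 0.011707143317304726
```

Request:
{"api": "carry_out", "payload": {
  "steps": [
    {"dx": -0.03,"dy": 0,"dz": -0.01,"turn": -0.1,"fingers": 0.95},
    {"dx": -0.05,"dy": 0,"dz": -0.01,"turn": -0.18,"fingers": 0.95},
    {"dx": -0.05,"dy": 0,"dz": -0.01,"turn": -0.23,"fingers": 0.95}
  ]
}}

```text
time_s: 9.22
tool_pos: [0.5552, 0.071, 0.1105]
tool_rot: [0.002, -0.062, 0.998, 0.001]
contact_force: [-1.3, 2.6, 13.6]
gripper_width: 0.0116
finger_force: 32.1
```

```bash
python3 - <<'E'
from h import *
s=arm.sense();print(s["tool_pos"],s["contact_force"],s["moment"],s["gripper_width"],s["tool_rot"])
E
```

```text
[0.55524236 0.07097412 0.11046136] [-1.3242241   2.62484655 13.58232459] [1.02465445 1.05251389 0.06884252] 0.01164431736468996 [ 2.38707690e-03 -6.18466924e-02  9.98082610e-01  6.25740132e-04]
```

Request:
{"api": "carry_out", "payload": {
  "steps": [
    {"dx": -0.02,"dy": 0.03,"dz": 0,"turn": -0.05,"fingers": 0.95},
    {"dx": -0.02,"dy": 0.03,"dz": 0,"turn": -0.09,"fingers": 0.95},
    {"dx": -0.02,"dy": 0.03,"dz": 0,"turn": -0.09,"fingers": 0.95}
  ]
}}

```text
time_s: 9.6
tool_pos: [0.5552, 0.0712, 0.1105]
tool_rot: [0.002, -0.018, 1.0, 0.001]
contact_force: [-2.0, 0.8, 13.6]
gripper_width: 0.0117
finger_force: 32.1
```

```bash
python3 - <<'E'
from h import *
s=arm.sense();print(s["tool_pos"],s["contact_force"],s["moment"],s["gripper_width"],s["tool_rot"])
c=eyes.calibration("wrist");w=eyes.capture("wrist");cv2.imwrite("pics/w4.png",w[170:330,170:350].repeat(3,0).repeat(3,1))
E
```

```text
[0.55520385 0.07116814 0.11052065] [-2.02867897  0.76665243 13.62716226] [ 0.45329791  0.66057257 -0.09573946] 0.011679346764342432 [ 2.46256243e-03 -1.76379918e-02  9.99841203e-01  6.37606204e-04]
```

View pics/w4.png

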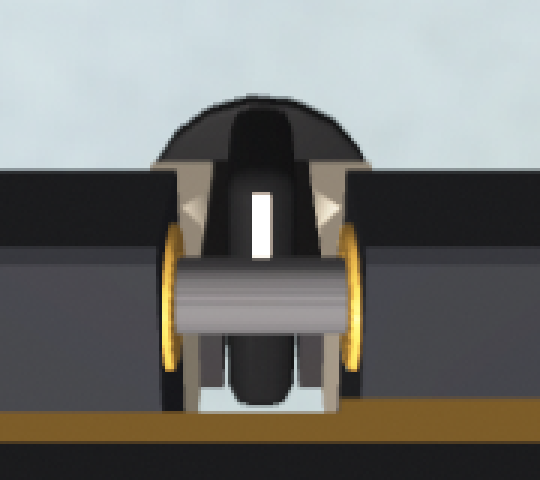

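The wing is aligned between the pads with the mark toward the front. Now I'll release.

Request:
{"api": "carry_out", "payload": {
  "steps": [
    {"dx": 0,"dy": 0,"dz": 0,"turn": 0,"fingers": 0.75},
    {"dx": 0,"dy": 0,"dz": 0,"turn": 0,"fingers": 0.66},
    {"dx": 0,"dy": 0,"dz": 0.05,"turn": 0,"fingers": 0.66},
    {"dx": 0,"dy": 0,"dz": 0.15,"turn": 0,"fingers": 0.66},
    {"dx": 0,"dy": 0,"dz": 0.3,"turn": 0,"fingers": 0.66},
    {"dx": 0,"dy": 0,"dz": 0.6,"turn": 0,"fingers": 0.66},
    {"dx": 0,"dy": 0,"dz": 1.2,"turn": 0,"fingers": 0.66},
    {"dx": 0,"dy": 0,"dz": 3,"turn": 0,"fingers": 0.66},
    {"dx": 0,"dy": 0,"dz": 7,"turn": 0,"fingers": 0.66},
    {"dx": 0,"dy": 0,"dz": 12,"turn": 0,"fingers": 0.66},
    {"dx": 0,"dy": 0,"dz": 14,"turn": 0,"fingers": 0.66},
    {"dx": 0,"dy": 0,"dz": 14,"turn": 0,"fingers": 0.66}
  ]
}}

```text
time_s: 11.15
tool_pos: [0.5536, 0.0706, 0.2505]
tool_rot: [0.002, -0.017, 1.0, 0.001]
contact_force: [0.7, -0.6, -0.9]
gripper_width: 0.03
finger_force: 0.0
```

```bash
python3 - <<'E'
from h import *
s=arm.sense();print(s["time_s"],s["tool_pos"],s["contact_force"])
w=eyes.capture("wrist");S=eyes.capture("side")[165:315,160:320].repeat(2,0).repeat(2,1);cv2.imwrite("pics/w5.png",np.hstack([cv2.resize(w,(400,300)),S]))
E
```

```text
11.15 [0.55361482 0.07060325 0.2505393 ] [ 0.71204829 -0.61280877 -0.87729778]
```

View pics/w5.png

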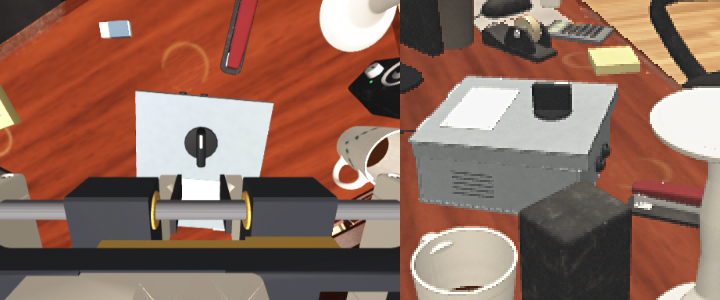

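The lid stays shut with the gripper clear, and the wing's mark points to the front. Handing in.

```bash
python3 -c "
from station import arm
print(arm.sign_off())"
```

```text
the job is handed in; nothing more can be done
None
```

The job is handed in: the lid was pressed onto its seal with about 14–16 N, the knob was turned to roughly 1.46 rad, and after release the latch alone held the lid shut in the last view; the hand-in returned no verdict.

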